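# Gauge a lens barrel in the bench caliper

### The arm

A 6-joint arm with a two-finger parallel gripper is mounted at the origin on the work surface. World frame = base frame: x ahead of the robot, y to its left, z up, the work surface at z = 0. Lengths are in m, angles in rad, forces in N, time in s.
With the tool pointing down it reaches from about 0.3 to 0.75 m from the base axis. Payload 8.5 kg.
Tool frame: the origin (TCP) lies midway between the tips of the shut fingers; the grasp point (between the pads) lies 19 mm behind it; z points along the fingers, y is the line along which they close (so a half turn about z gives the same grasp; the last joint's range is limited). The gripper opens to 85 mm and grips with 20 to 120 N. Pads are 22 mm wide; open, the fingers measure 114 mm over their backs; the gripper's body (76 mm by 85 mm) begins 54 mm behind the grasp point. The pads swing forward as they close: fully open they stand 13 mm farther back than shut.
Start: joints at [-1.48, 0.381, 1.297, -0, 1.464, -0.215], TCP at [0.166, -0.524, 0.2] pointing down, gripper open.
Joint ranges: [-3.11, 3.11], [-0.89, 2.33], [0.22, 2.48], [-1.42, 4.56], [0.17, 2.85], [-2.88, 2.88]. Speed limits (rad/s): [2.39, 2.39, 3.14, 3.14, 3.14, 3.14].

### API

Orientations are given as a 3x3 rotation matrix whose columns are the frame's x, y, z axes.
In Python, from workcell import r gives the robot as it stands.
- The arm moves only by the tool play_rows, never from a script. Its argument "motion" is a list of rows, each a list of 7 numbers: the shift along the tool's x, y, z in cm, then the turn, a rotation vector about the tool's x, y, z in rad, then the finger opening in cm, from 0 to 8.54. In form: [[tx, ty, tz, ax, ay, az, gripper], ...]. A call has 1 to 12 rows; each row is the pose to reach, as a shift and turn from the pose commanded when the call began, along the tool's axes at that moment; what a row does not reach only later rows make up. A row lasts 1/10 s, in which the tool goes at most 50 mm and 8.59 degrees, less where a joint would pass 70% of its speed; a pose out of reach is approached as far as the arm can. A call with a gripper value outside its range is refused whole. The fingers move at their own pace and stop on an object; "newtons" is the grip in N (left out, the last holds). Time passes only in rows, so rows that repeat a pose let the fingers close. It gives the time, the measured TCP pose, the force, the opening and the grip force at its end, in the units of the state.
- r.get_state(): the state, without advancing time (a new reading comes with each control period).
- r.snapshot(name): name is "side" or "top" or "wrist"; returns the picture (420x560x3 uint8, red, green, blue); there is no depth.
- r.get_calibration(name): a dict with "K" (3x3 intrinsics, pixels), "cam_to_world" (4x4, takes a point from camera to world coordinates); the wrist camera has in their place "T_tool_cam" (4x4, takes a point from camera to tool coordinates, whose origin is the TCP and whose axes are the flange's). Camera axes: x right, y up, looking along -z (the intrinsics and any distortion apply to the point x, -y, -z); pixel columns grow to the right and rows downward; lengths in m; the calibration is good to about 2 mm. A picture is of the moment at which its call begins: read the wrist's pose just before it. get_calibration takes no time and is no camera call.
- r.job_done(): hands the job in; it is judged then, once.
The state is a dict: "time_s": time; "joint_positions": joint angles; "joint_velocities": joint speeds; "joint_torque": joint torques, N m; "ee_pos": TCP position; "orientation": TCP orientation; "wrist_force": force on the tool from outside, world axes, zero at the start; "wrist_torque": the same for the moment, N m; "grip_width": finger opening in m; "finger_force": force on a finger pad.
Only numpy, scipy, OpenCV 4.12 (cv2) and the standard library are available. Lean on these libraries where they do the work, as an engineer would, in place of code of your own. Each camera call takes 0.05 s, during which the arm holds its last target. There are 200 camera calls.

### The job

Stand the lens barrel (the open tube) upright on the bench caliper's base plate between its two jaws, centred across their pads, and let go of it. Then push the sliding jaw closed by its thumb post until both jaws bear on the barrel with a light squeeze of about 6 newtons, without cocking the jaw or nipping the barrel harder than 11 newtons. Leave the jaws closed on the barrel, take the robot's hand away, and leave the other parts and the bottle undisturbed.

Things in the scene. Friction and masses are not known exactly. Their poses are not given: they have to be found in the camera images.
- barrel_mid (a point): the lens barrel: a plain dark metal tube, open at both ends, 50 mm tall, outer diameter between 36 and 40 mm (it is what is being gauged), wall about 4 mm, 0.08 to 0.17 kg. The point is its centre, 25 mm above what it stands on; z runs along the tube. Barrel, block and rod stand on the bench in three places that may be swapped
- caliper: the bench caliper, fixed down: base plate 170 (x) x 310 (y) x 12 mm, origin at the centre of its underside, z up; the sliding jaw closes towards +y. A 16 mm square beam runs along y at x = +55 mm, top 34 mm up. From it both jaws reach to x = -30 mm as 13 mm thick arms, 16 to 48 mm above the bench, each with a flat pad 16 mm wide, centred at x = -15 mm, 62 mm clear of the beam
- seat (a point): a point on the top of the caliper's base plate (12 mm above the bench), on the centre line of the pads (x = -15 mm in the caliper's frame) at y = +20 mm: here the barrel can stand at least 12 mm clear of both open jaws' pads; axes as the caliper's
- stop_jaw: the fixed jaw's arm; its origin is on the beam's centre line at bench level (x = +55, y = +70 mm in the caliper's frame). Its pad sits on a screwed anvil, locked at a setting that differs each time and is not measured: the pad's face, looking to -y, stands 0 to 16 mm out from y = +70 mm, i.e. anywhere from y = +70 to +54 mm. Pad 20 to 46 mm above the bench
- jaw: the sliding jaw's arm; origin on the beam's centre line at bench level, 20 mm behind (-y) its pad face; axes as the caliper's while square. A stiff spring (22 Nm/rad) holds it on the slider about the vertical through its origin, 70 mm from the pad centre: each newton on the pad swings it 0.003 rad. More than 0.04 rad (2 degrees) is cocked
- slider (a joint): travel of the sliding jaw in m: 0 = fully open (its pad face at y = -35 mm in the caliper's frame), at most 0.100, growing as it closes; starts at 0 to 0.02. It drags with about 5 N and stays where left, so the squeeze is the push less 5 N (moving the barrel along the plate takes under 1.5 N more). After the push ends up to about 5 N of squeeze remains
- thumb_post (a point): middle of the back (-y) face of the slider's thumb post, to be pushed towards the caliper's +y: an upright black post 24 (x) x 12 (y) mm, 42 to 78 mm above the bench; the point is 62 mm above the bench. Behind the post the slider's top (42 mm up) goes on for 12 mm, then the beam (34 mm up) for at least 40 mm, then an end block 36 mm high; axes as the caliper's
- block_mid (a point): bystander: a metal block 34 x 34 x 45 mm standing on the bench; the point is its centre
- rod_mid (a point): bystander: a metal rod, 20 mm diameter, 55 mm tall, standing on end; the point is its centre
- reagent: bystander: an amber glass bottle with a black cap, 54 mm diameter, 110 mm tall; origin at the centre of its underside

How it is judged:
On the way, in this order (a step that is already met when the one before it is completed fails the run):
1. the barrel stands upright on the base plate between the jaws, centred across the pads, let go (x of barrel_mid in the frame of caliper between -0.021 and -0.009 m and z of barrel_mid in the frame of caliper between 0.033 and 0.041 m and angle between barrel_mid's own z axis and vertical below 0.08 rad and contact force between the fingers and barrel below 0.1 N and y of barrel_mid in the frame of caliper between -0.02 and 0.06 m), for 0.2 s.
2. both jaws bear on the barrel with 3 N or more, fingers off the barrel (x of barrel_mid in the frame of caliper between -0.021 and -0.009 m and z of barrel_mid in the frame of caliper between 0.033 and 0.041 m and angle between barrel_mid's own z axis and vertical below 0.08 rad and contact force between the fingers and barrel below 0.1 N and contact force between each of jaw, stop_jaw and barrel above 3 N), for 0.3 s.
At the end, for the whole second after the job is handed in: the barrel stands upright (within 0.08 rad) on the base plate, its axis within 6 mm of the pads' centre line, both jaws still bearing on it with at least 1 N each, the sliding jaw square within 0.04 rad and the slider at rest (under 3 mm/s) (x of barrel_mid in the frame of caliper between -0.021 and -0.009 m and z of barrel_mid in the frame of caliper between 0.033 and 0.041 m and angle between barrel_mid's own z axis and vertical below 0.08 rad and contact force between each of jaw, stop_jaw and barrel above 1 N and angle between the y axis of jaw and the y axis of caliper, either way round below 0.04 rad and velocity of joint slider between -0.003 and 0.003 m/s); the robot touches nothing.
It fails at once if the barrel is nipped with more than 11 N (contact force between any of jaw, stop_jaw and barrel above 11 N).
It fails at once if the sliding jaw is cocked by more than 0.04 rad (angle between the y axis of jaw and the y axis of caliper, either way round above 0.04 rad).
It fails at once if the block, the rod or the bottle is moved by more than 20 mm or tipped ((distance of block_mid from where it was at the start of the episode above 0.02 m or angle between block_mid's own z axis and vertical above 0.3 rad) or (distance of rod_mid from where it was at the start of the episode above 0.02 m or angle between rod_mid's own z axis and vertical above 0.3 rad) or (distance of reagent from where it was at the start of the episode above 0.02 m or angle between reagent's own z axis and vertical above 0.3 rad)).
It also fails if it takes over 67 s, if anything falls off the work surface, if the arm or the gripper's body presses on something with over 40 N, if the wrist force passes 120 N, or if a joint passes its speed limit or range.

## Working session

There is one attempt and no reset: what is moved stays moved. The work goes in short steps, Python scripts to look and compute and a tool call to move; the robot and the scene stay as the last step left them, time stands still between calls to the robot, and variables do not carry over. Pictures are saved under pics/ and viewed, at most 10 in all, crops included, and the job is handed in when it is done.

Besides the shell and the picture viewer there is one more tool, called after "Call:" as a command line: name --pt "numbers of a row" for each row, then --argument value for the rest. play_rows: Moves the arm, as the interface text tells. Its arguments: {"type":"object","properties":{"motion":{"type":"array"},"newtons":{"type":"number"}},"required":["motion"]}

```bash
mkdir -p pics; cat > h.py <<'E'
import numpy as np, cv2
from workcell import r
def save(n,f): 
    im=r.snapshot(n); cv2.imwrite('pics/'+f,im[:,:,::-1]); return im
def ray(name,u,v,T=None):
    c=r.get_calibration(name)
    K=np.array(c['K']); 
    if name=='wrist':
        s=r.get_state(); W=np.eye(4); W[:3,:3]=s['orientation']; W[:3,3]=s['ee_pos']; M=W@np.array(c['T_tool_cam'])
    else: M=np.array(c['cam_to_world'])
    D=np.array(c.get('dist',c.get('distortion',np.zeros(5))),float).ravel()
    p=cv2.undistortPoints(np.array([[[u,v]]],float),K,D)[0,0]
    d=M[:3,:3]@np.array([p[0],-p[1],-1]); return M[:3,3],d
def at(name,u,v,z):
    o,d=ray(name,u,v); return o+d*(z-o[2])/d[2]
def proj(name,P):
    c=r.get_calibration(name);M=np.linalg.inv(np.array(c['cam_to_world']));q=M[:3,:3]@P+M[:3,3]
    p=np.array(c['K'])@np.array([q[0],-q[1],-q[2]]);return p[:2]/p[2]
E
python3 - <<'E'
from h import *
for n in('top','side','wrist'):
    c=r.get_calibration(n); print(n,{k:np.round(v,3).tolist() if not isinstance(v,str) else v for k,v in c.items()})
a=save('top','t0.png'); b=save('side','s0.png')
s=r.get_state(); print(s)
E
```

```text
top {'K': [[464.444, 0.0, 278.823], [0.0, 464.444, 210.973], [0.0, 0.0, 1.0]], 'cam_to_world': [[0.001, 0.993, -0.118, 0.478], [-1.0, 0.003, 0.022, -0.054], [0.023, 0.118, 0.993, 1.146], [0.0, 0.0, 0.0, 1.0]]}
side {'K': [[476.564, 0.0, 286.738], [0.0, 476.564, 209.729], [0.0, 0.0, 1.0]], 'cam_to_world': [[0.921, 0.285, -0.266, 0.349], [-0.39, 0.672, -0.63, -0.675], [-0.001, 0.683, 0.73, 0.798], [0.0, 0.0, 0.0, 1.0]]}
wrist {'K': [[370.735, 0.0, 276.819], [0.0, 370.735, 207.971], [0.0, 0.0, 1.0]], 'T_tool_cam': [[-0.0, 0.966, 0.26, 0.066], [1.0, 0.0, -0.0, -0.001], [-0.0, 0.26, -0.966, -0.174], [0.0, 0.0, 0.0, 1.0]]}
{'time_s': 0.1, 'joint_positions': array([-1.48029430e+00,  3.81173642e-01,  1.29814651e+00,  3.06032643e-05,
        1.46358644e+00, -2.15283313e-01]), 'joint_velocities': array([-1.22862522e-03, -1.92808627e-03, -2.96782458e-03,  1.55026834e-04,
        1.05089455e-03, -8.52416440e-05]), 'joint_torque': array([ 4.81754862e-03, -4.49217439e+01, -2.31660032e+01, -9.48125580e-05,
        3.63297768e-03,  6.48397762e-07]), 'ee_pos': array([ 0.16556183, -0.52418957,  0.19956234]), 'orientation': array([[ 9.53611833e-01,  3.01038976e-01, -8.84483051e-05],
       [ 3.01038829e-01, -9.53610982e-01,  1.31130574e-03],
       [ 3.10408861e-04, -1.27710304e-03, -9.99999136e-01]]), 'wrist_force': array([ 0.64478481,  0.65418766, -0.11398872]), 'wrist_torque': array([ 0.01259747, -0.02504175,  0.02174268]), 'finger_force': 0.0, 'grip_width': 0.0852815442957085}
```

View pics/t0.png

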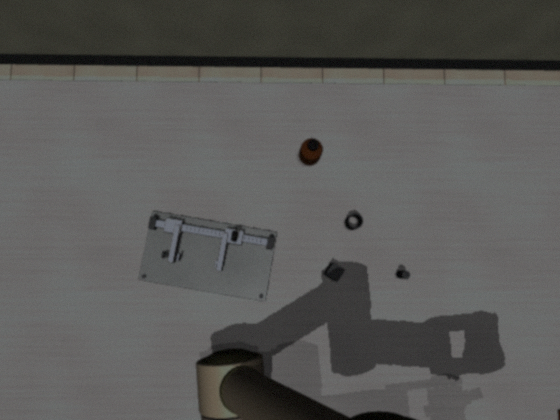

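View pics/s0.png

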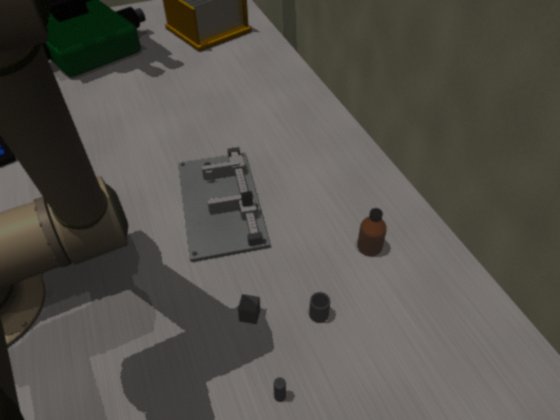

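The top view shows the barrel (tube) at about (353,221), the block at (333,271), the rod at (402,272) and the bottle at (311,150). The caliper's plate corners are at about (153,211), (277,232), (266,300) and (139,279). The thumb post is near (235,235) and the fixed jaw is on the left.

```bash
python3 - <<'E'
from h import *
im=cv2.imread('pics/t0.png')
C=[at('top',u,v,.012)[:2] for u,v in((153,211),(277,232),(266,300),(139,279))]
C=np.array(C);c=C.mean(0);print(C.round(3).tolist(),c)
y=(C[0]-C[1]+C[3]-C[2]);print('yaw of y',np.arctan2(-y[0],y[1]),[np.linalg.norm(C[i]-C[(i+1)%4]) for i in range(4)])
print('barrel top',at('top',353,220,.05),'block',at('top',335,268,.045),'rod',at('top',403,270,.055),'post top',at('top',236,234,.078), 'bottle',at('top',311,145,.1))
print('side barrel',at('side',320,299,.05))
a=cv2.resize(im[195:310,125:290],None,fx=4.8,fy=4.8,interpolation=cv2.INTER_CUBIC);a=cv2.convertScaleAbs(a,alpha=1.6)
cv2.imwrite('pics/t0c.png',a)
E
```

```text
[[0.612, 0.228], [0.561, -0.076], [0.397, -0.049], [0.447, 0.256]] [0.5042721  0.08959071]
yaw of y -0.16385476810677607 [np.float64(0.30741242727167767), np.float64(0.1658462566007956), np.float64(0.30910544041838267), np.float64(0.16690298462982325)]
barrel top [ 0.58729618 -0.25577313  0.05      ] block [ 0.47384176 -0.21198897  0.045     ] rod [ 0.46934142 -0.37044798  0.055     ] post top [0.55136642 0.01987199 0.078     ] bottle [ 0.75619023 -0.1522801   0.1       ]
side barrel [ 0.59032495 -0.25992704  0.05      ]
```

View pics/t0c.png

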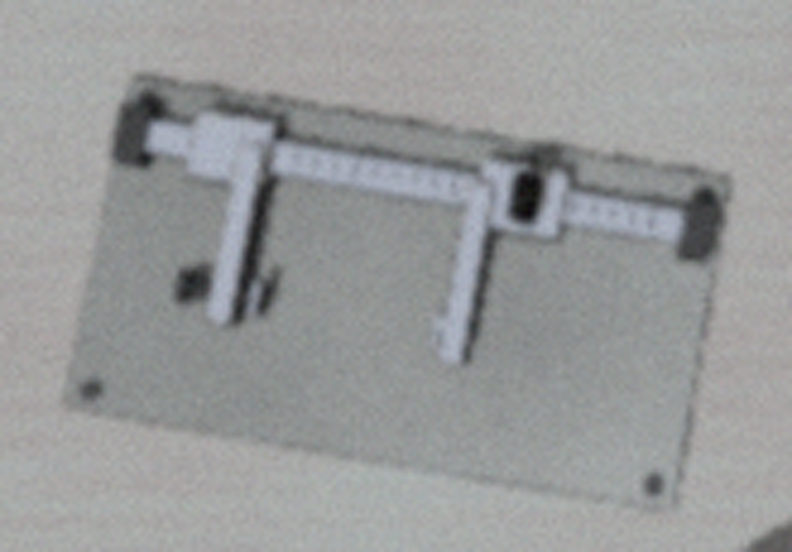

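The crop confirms the plate corners. The caliper's y axis points along world (0.163, 0.987). I'll now move above the barrel, turned so the fingers close along the caliper's x axis.

Call:
play_rows --pt "4.8 -1.3 0 0 0 -0.11 8" --pt "9.6 -2.6 0 0 0 -0.22 8" --pt "14.4 -3.9 0 0 0 -0.33 8" --pt "19.2 -5.2 0 0 0 -0.44 8" --pt "24 -6.5 0 0 0 -0.55 8" --pt "29 -7.8 0 0 0 -0.66 8" --pt "34 -9 0 0 0 -0.77 8" --pt "39 -10.3 0 0 0 -0.88 8" --pt "44 -11.7 0 0 0 -0.99 8" --pt "48.2 -12.9 0 0 0 -1.1 8" --pt "48.2 -12.9 0 0 0 -1.1 8" --pt "48.2 -12.9 0 0 0 -1.1 8"

```text
time_s: 1.3
ee_pos: [0.5867, -0.2555, 0.1993]
orientation: [[0.163, 0.987, -0.001], [0.987, -0.163, 0.001], [0.0, -0.001, -1.0]]
wrist_force: [-0.9, -0.6, -0.3]
grip_width: 0.0801
finger_force: 0.0
```

```bash
python3 - <<'E'
from h import *
s=r.get_state();print(s['ee_pos'],s['orientation'],s['wrist_force'])
save('wrist','w1.png')
E
```

```text
[ 0.58666765 -0.25554621  0.199268  ] [[ 1.63051710e-01  9.86616612e-01 -1.34195153e-03]
 [ 9.86617468e-01 -1.63051087e-01  5.61578214e-04]
 [ 3.35255739e-04 -1.41555910e-03 -9.99998942e-01]] [-0.87717769 -0.56184637 -0.25633515]
```

View pics/w1.png

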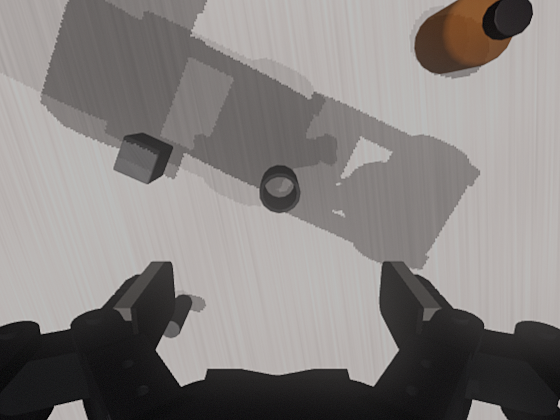

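The wrist view shows the barrel's upper rim centred at about (280,184), with a width of about 38 px. The block is at (145,158), the rod at (180,315) and the bottle at the top right.

```bash
python3 - <<'E'
from h import *
s=r.get_state();R=s['orientation']
for u,v in((280,184),(261,184),(299,184),(280,165),(280,203)):
    p=at('wrist',u,v,.05); print(p.round(4),(R.T@(p-s['ee_pos'])*100).round(2))
print('base',at('wrist',280,195,.0))
E
```

```text
[ 0.5885 -0.2554  0.05  ] [ 0.14  0.25 14.96]
[ 0.5719 -0.2527  0.05  ] [ 0.14 -1.43 14.97]
[ 0.6052 -0.2582  0.05  ] [ 0.14  1.94 14.96]
[ 0.5913 -0.2387  0.05  ] [ 1.84  0.25 14.96]
[ 0.5857 -0.2726  0.05  ] [-1.6   0.26 14.96]
base [ 0.58536173 -0.27680727  0.        ]
```

Call:
play_rows --pt "0.1 0.25 4 0 0 0 8" --pt "0.1 0.25 8 0 0 0 8" --pt "0.1 0.25 12 0 0 0 8" --pt "0.1 0.25 15 0 0 0 8" --pt "0.1 0.25 17.5 0 0 0 8" --pt "0.1 0.25 18.5 0 0 0 8" --pt "0.1 0.25 18.5 0 0 0 7" --pt "0.1 0.25 18.5 0 0 0 5" --pt "0.1 0.25 18.5 0 0 0 3" --pt "0.1 0.25 18.5 0 0 0 3" --pt "0.1 0.25 18.5 0 0 0 3" --pt "0.1 0.25 18.5 0 0 0 3" --newtons 25

```text
time_s: 2.55
ee_pos: [0.5895, -0.2563, 0.017]
orientation: [[0.164, 0.986, 0.002], [0.986, -0.164, -0.002], [-0.001, 0.002, -1.0]]
wrist_force: [-1.6, -0.4, 5.9]
grip_width: 0.0336
finger_force: 23.9
```

Call:
play_rows --pt "0 0 -1 0 0 0 3" --pt "0 0 -3 0 0 0 3" --pt "0 0 -7 0 0 0 3" --pt "0 0 -11 0 0 0 3" --pt "0 0 -14 0 0 0 3" --pt "0 0 -14 0 0 0 3" --pt "0 0 -14 0 0 0 3"

```text
time_s: 3.25
ee_pos: [0.589, -0.2557, 0.156]
orientation: [[0.164, 0.986, 0.001], [0.986, -0.164, -0.001], [-0.001, 0.001, -1.0]]
wrist_force: [-0.1, 0.2, -0.5]
grip_width: 0.0298
finger_force: 0.0
```

```bash
python3 - <<'E'
from h import *
s=r.get_state();print(s['ee_pos'],s['wrist_force'],s['grip_width'])
save('wrist','w2.png')
E
```

```text
[ 0.58904288 -0.25572016  0.15601871] [-0.08730543  0.23900183 -0.50060681] 0.02975393300110022
```

View pics/w2.png

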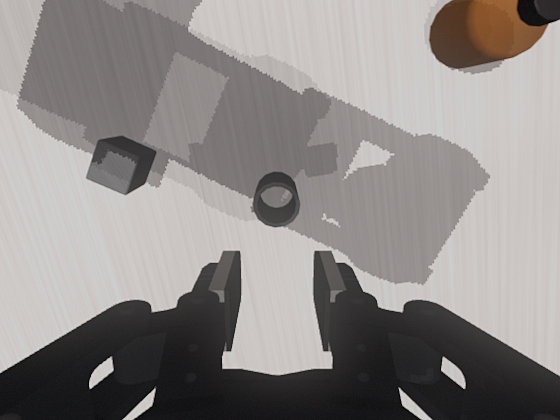

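The grasp missed: the fingers are empty and the barrel is still standing, with its rim at about (276,192) and base at about (277,212). I'll check the wrist calibration against the fingertips, which show at about (232,252) and (323,252).

```bash
python3 - <<'E'
from h import *
s=r.get_state();R=s['orientation']
c=r.get_calibration('wrist');M=np.linalg.inv(c['T_tool_cam']);K=np.array(c['K'])
def pj(p):
    q=M[:3,:3]@p+M[:3,3]; q=K@np.array([q[0],-q[1],-q[2]]); return (q[:2]/q[2]).round(1)
for z in(-.019,-.006,0,.106,.156): print(z,pj(np.array([0,0,z])),pj(np.array([0,.015,z])))
im=save('wrist','w3.png')
p=at('wrist',276,191,.05);print(p,R.T@(p-s['ee_pos'])*100)
p=at('wrist',277,209,.0);print(p,R.T@(p-s['ee_pos'])*100)
for (nm,pt) in(('top',p),):
    print(proj('top',np.array([.5885,-.2554,.05])),proj('side',np.array([.5885,-.2554,.05])),proj('side',np.array([.5885,-.2554,.0])))
t=save('top','t1.png');sd=save('side','s1.png')
a=cv2.convertScaleAbs(cv2.resize(t[190:250,320:385],None,fx=6,fy=6,interpolation=cv2.INTER_CUBIC),alpha=1.6)
b=cv2.convertScaleAbs(cv2.resize(sd[270:330,290:355],None,fx=6,fy=6,interpolation=cv2.INTER_CUBIC),alpha=1.6)
cv2.imwrite('pics/tsc.png',np.hstack([a,b])[:,:,::-1])
E
```

```text
-0.019 [277.4 260.9] [310.8 260.9]
-0.006 [277.4 250.2] [308.4 250.2]
0 [277.4 245.8] [307.4 245.8]
0.106 [277.2 196.9] [296.5 196.9]
0.156 [277.1 184.1] [293.7 184.1]
[ 0.58827072 -0.25012295  0.05      ] [ 0.51901155 -0.11630652 10.47515084]
[ 0.58438489 -0.27771533  0.        ] [-2.26861284 -0.04238939 15.47395871]
[352.83476646 219.4961924 ] [318.03236144 297.38348361] [316.80131113 311.74994732]
```

View pics/tsc.png

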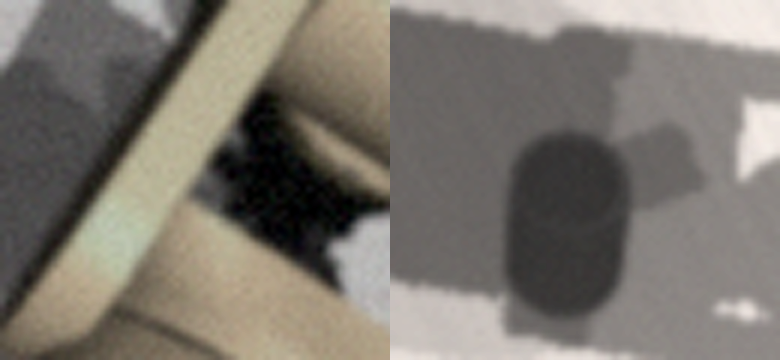

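In the wrist camera, lower points on the tool axis appear higher in the image. So the rim is the lower ellipse and I measured the wrong end. The side crop puts the rim at (320,299) and the base at (319,315.5). I'll fit the rim's outline numerically.

```bash
python3 - <<'E'
from h import *
from scipy.optimize import least_squares
s=r.get_state();R=s['orientation'];M=np.linalg.inv(r.get_calibration('wrist')['T_tool_cam']);K=np.array(r.get_calibration('wrist')['K'])
im=cv2.imread('pics/w3.png',0)
print(im[160:236:2,276].tolist()); print(im[203,244:312:2].tolist())
th=np.linspace(0,6.283,60)
def circ(x,y,z,rad):
    P=np.c_[x+rad*np.cos(th),y+rad*np.sin(th),0*th+z]; q=(P-s['ee_pos'])@R; q=q@M[:3,:3].T+M[:3,3]; p=np.c_[q[:,0],-q[:,1],-q[:,2]]@K.T; return p[:,:2]/p[:,2:]
for y in(-.256,-.260,-.264):
    for z in(.05,0): a=circ(.589,y,z,.019);print(y,z,a.min(0).round(1),a.max(0).round(1))
print('side',at('side',320,299,.05),at('side',319,315.5,0))
E
```

```text
[116, 118, 117, 118, 117, 118, 90, 54, 55, 55, 56, 58, 76, 65, 127, 122, 123, 121, 121, 122, 122, 122, 122, 124, 98, 63, 67, 65, 66, 68, 70, 69, 75, 83, 164, 198, 197, 197]
[181, 185, 183, 180, 167, 76, 79, 64, 62, 63, 61, 110, 125, 120, 121, 121, 122, 123, 122, 121, 120, 121, 117, 60, 59, 57, 65, 84, 81, 145, 142, 141, 143, 144]
-0.256 0.05 [253.5 173.8] [302.8 221.8]
-0.256 0 [257.  164.3] [299.1 205.7]
-0.26 0.05 [254.4 179. ] [303.5 226.6]
-0.26 0 [257.8 168.7] [299.8 209.8]
-0.264 0.05 [255.3 184.1] [304.3 231.3]
-0.264 0 [258.5 173.1] [300.4 214. ]
side [ 0.59032495 -0.25992704  0.05      ] [ 0.58885536 -0.26437853  0.        ]
```

```bash
python3 - <<'E'
from h import *
from scipy.optimize import minimize
c=r.get_calibration('wrist');M=np.linalg.inv(c['T_tool_cam']);K=np.array(c['K'])
th=np.linspace(0,6.283,60)
R1=np.array([[.163052,.986617,-.001342],[.986617,-.163051,.000562],[.000335,-.001416,-.999999]])
s=r.get_state()
for f,R,p in(('w1.png',R1,np.array([.586668,-.255546,.199268])),('w3.png',s['orientation'],s['ee_pos'])):
    im=cv2.imread('pics/'+f,0); g=cv2.GaussianBlur(cv2.morphologyEx((im<95).astype(np.float32),cv2.MORPH_CLOSE,np.ones((3,3))),(0,0),1)
    def hull(v):
        A=[]
        for z in(.05,0):
            P=np.c_[v[0]+v[2]*np.cos(th),v[1]+v[2]*np.sin(th),0*th+z];q=((P-p)@R)@M[:3,:3].T+M[:3,3];q=np.c_[q[:,0],-q[:,1],-q[:,2]]@K.T;A.append(q[:,:2]/q[:,2:])
        return cv2.convexHull(np.vstack(A).astype(np.float32))
    def cost(v):
        h=hull(v)[:,0];cen=h.mean(0);d=h-cen;d/=np.linalg.norm(d,axis=1)[:,None]
        smp=lambda k:cv2.remap(g,(h+k*d).astype(np.float32)[:,None,0],(h+k*d).astype(np.float32)[:,None,1],1).mean()
        return smp(1.5)-smp(-1.5)
    best=min((minimize(cost,[x,y,.0188],method='Nelder-Mead',options=dict(initial_simplex=[[x,y,.0188],[x+.003,y,.0188],[x,y+.003,.0188],[x,y,.0198]])) for x in(.585,.589) for y in(-.256,-.26,-.264,-.27)),key=lambda o:o.fun)
    print(f,best.x.round(4),best.fun,hull(best.x)[:,0].min(0),hull(best.x)[:,0].max(0))
    t=R.T@(np.r_[best.x[:2],.05]-p)*100;print(t.round(2))
E
```

```text
w1.png [ 0.5874 -0.262   0.0182] -0.822257936000824 [259.03833 164.12581] [299.7333  212.11624]
[-0.63  0.2  14.93]
w3.png [ 0.5873 -0.2613  0.018 ] -0.8179121017456055 [253.77779 171.55365] [300.2613  227.30132]
[-6.100e-01 -1.000e-02  1.039e+01]
```

The barrel hardly moved and stands at (0.587, -0.2615). In the wrist view, the fingertips' apparent gap puts the tips well behind the nominal TCP, which would mean I only pinched the rim. I'll check that in the side view.

```bash
python3 - <<'E'
from h import *
s=r.get_state();R=s['orientation'];p=s['ee_pos']
im=cv2.imread('pics/s1.png')
for z in(0,-.019,-.04,-.073): print(z,proj('side',p+R[:,2]*z).round(1))
u,v=proj('side',p).round().astype(int)
u0,v0=u-65,v-75;print(u0,v0)
a=cv2.convertScaleAbs(cv2.resize(im[v0:v0+110,u0:u0+130],None,fx=5,fy=5,interpolation=cv2.INTER_CUBIC),alpha=2.2)
for z in(0,-.019,-.04,-.073):
    q=(proj('side',p+R[:,2]*z)-[u0,v0])*5; cv2.drawMarker(a,tuple(int(i) for i in q),(0,0,255),0,14,1)
cv2.imwrite('pics/s1c.png',a)
E
```

```text
0 [321.  263.3]
-0.019 [321.6 256.4]
-0.04 [322.4 248.5]
-0.073 [323.5 235.3]
256 188
```

View pics/s1c.png

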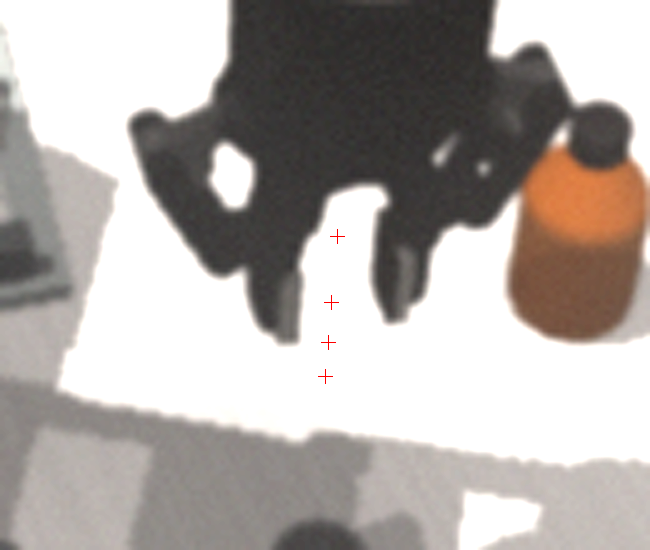

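The tips really are about 25–30 mm short of the reported TCP at this opening, so I'll go deeper: TCP near z = 0, shifted by -0.5 cm in tool x.

Call:
play_rows --pt "-0.5 0 1 0 0 0 7" --pt "-0.5 0 2 0 0 0 7" --pt "-0.5 0 4 0 0 0 7" --pt "-0.5 0 8 0 0 0 7" --pt "-0.5 0 12 0 0 0 7" --pt "-0.5 0 14 0 0 0 7" --pt "-0.5 0 15 0 0 0 7" --pt "-0.5 0 15.6 0 0 0 7" --pt "-0.5 0 15.6 0 0 0 7"

```text
time_s: 4.35
ee_pos: [0.5882, -0.2608, -0.0011]
orientation: [[0.164, 0.986, -0.0], [0.986, -0.164, 0.0], [0.0, -0.0, -1.0]]
wrist_force: [-0.0, -0.8, 0.7]
grip_width: 0.0702
finger_force: 0.0
```

Call:
play_rows --pt "0 0 0 0 0 0 6" --pt "0 0 0 0 0 0 5" --pt "0 0 0 0 0 0 4" --pt "0 0 0 0 0 0 3" --pt "0 0 0 0 0 0 3" --pt "0 0 0 0 0 0 3" --pt "0 0 0 0 0 0 3" --newtons 25

```text
time_s: 5.05
ee_pos: [0.5884, -0.2609, -0.0]
orientation: [[0.164, 0.986, 0.001], [0.986, -0.164, -0.001], [-0.001, 0.001, -1.0]]
wrist_force: [-0.9, 0.7, 6.8]
grip_width: 0.037
finger_force: 24.9
```

Call:
play_rows --pt "0 0 -1 0 0 0 3" --pt "0 0 -3 0 0 0 3" --pt "0 0 -7 0 0 0 3" --pt "0 0 -11 0 0 0 3" --pt "0 0 -13 0 0 0 3" --pt "0 0 -13 0 0 0 3" --pt "0 0 -13 0 0 0 3"

```text
time_s: 5.75
ee_pos: [0.5878, -0.2604, 0.1285]
orientation: [[0.164, 0.986, -0.001], [0.986, -0.164, 0.001], [0.0, -0.001, -1.0]]
wrist_force: [-1.0, 0.9, -1.6]
grip_width: 0.0368
finger_force: 25.4
```

Call:
play_rows --pt "3 -1.3 0 0 0 0 3" --pt "7 -3.1 0 0 0 0 3" --pt "11 -4.9 0 0 0 0 3" --pt "15 -6.7 0 0 0 0 3" --pt "19 -8.4 0 0 0 0 3" --pt "23 -10.2 0 0 0 0 3" --pt "27 -12 0 0 0 0 3" --pt "31 -13.7 0 0 0 0 3" --pt "34 -15 0 0 0 0 3" --pt "35.2 -15.5 0 0 0 0 3" --pt "35.2 -15.5 0 0 0 0 3" --pt "35.2 -15.5 0 0 0 0 3"

```text
time_s: 6.95
ee_pos: [0.4933, 0.1111, 0.1285]
orientation: [[0.165, 0.986, -0.001], [0.986, -0.165, -0.0], [-0.001, -0.001, -1.0]]
wrist_force: [-0.4, -0.3, -0.5]
grip_width: 0.0367
finger_force: 25.4
```

```bash
python3 - <<'E'
from h import *
s=r.get_state();R=s['orientation'];print(s['ee_pos'],s['wrist_force'],s['grip_width'])
im=save('wrist','w4.png')
c=r.get_calibration('wrist');M=np.linalg.inv(c['T_tool_cam']);K=np.array(c['K'])
yaw=.16385;X=np.array([np.cos(yaw),-np.sin(yaw),0]);Y=np.array([np.sin(yaw),np.cos(yaw),0]);C=np.array([.5043,.0896,0])
a=im[:,:,::-1].copy()
def pj(x,y,z):
    q=R.T@(C+X*x+Y*y+[0,0,z]-s['ee_pos']);q=M[:3,:3]@q+M[:3,3];q=K@np.array([q[0],-q[1],-q[2]]);return tuple(int(i) for i in q[:2]/q[2])
for p in((-.015,.02,.012),(-.03,.07,.048),(-.03,.083,.048),(.047,.07,.048),(.085,.155,.012),(-.085,.155,.012),(.085,-.155,.012),(.063,.155,.034),(.047,.155,.034)): cv2.drawMarker(a,pj(*p),(0,0,255),0,10,1);print(p,pj(*p))
cv2.imwrite('pics/w4m.png',a)
E
```

```text
[0.4932714  0.11109525 0.12847861] [-0.3687839  -0.3134981  -0.48697126] 0.036679619627104205
(-0.015, 0.02, 0.012) (276, 193)
(-0.03, 0.07, 0.048) (254, 132)
(-0.03, 0.083, 0.048) (253, 112)
(0.047, 0.07, 0.048) (368, 132)
(0.085, 0.155, 0.012) (417, 6)
(-0.085, 0.155, 0.012) (177, 7)
(0.085, -0.155, 0.012) (384, 377)
(0.063, 0.155, 0.034) (396, -2)
(0.047, 0.155, 0.034) (371, -2)
```

View pics/w4m.png

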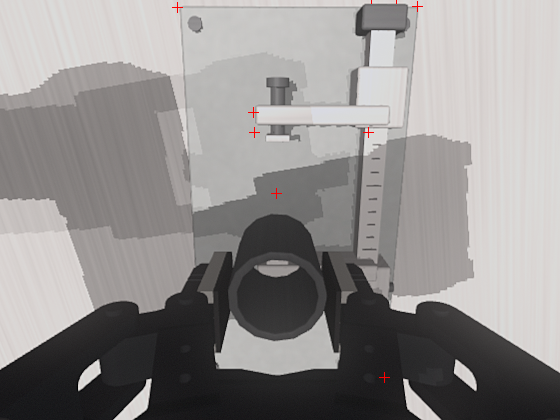

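The model overlay fits within a few pixels. The fixed pad and screw centre on u≈279 and the barrel axis on u≈277, so the pads lie about 1.4 mm towards +tool y. The fixed pad's face is at about y = 60 mm. I'll shift slightly and lower.

Call:
play_rows --pt "0.1 0.15 2 0 0 0 3" --pt "0.2 0.15 5 0 0 0 3" --pt "0.2 0.15 8 0 0 0 3" --pt "0.2 0.15 10 0 0 0 3" --pt "0.2 0.15 11 0 0 0 3" --pt "0.2 0.15 11.4 0 0 0 3" --pt "0.2 0.15 11.4 0 0 0 3" --pt "0.2 0.15 11.4 0 0 0 3"

```text
time_s: 7.8
ee_pos: [0.4956, 0.1135, 0.016]
orientation: [[0.165, 0.986, 0.002], [0.986, -0.165, -0.0], [0.0, 0.002, -1.0]]
wrist_force: [-0.0, 0.8, -0.7]
grip_width: 0.0367
finger_force: 25.4
```

Call:
play_rows --pt "0 0 0.1 0 0 0 3" --pt "0 0 0.2 0 0 0 3" --pt "0 0 0.3 0 0 0 3" --pt "0 0 0.3 0 0 0 3"

```text
time_s: 8.2
ee_pos: [0.4949, 0.1138, 0.0121]
orientation: [[0.164, 0.986, 0.0], [0.986, -0.164, 0.0], [0.0, 0.0, -1.0]]
wrist_force: [-0.3, -0.2, -1.1]
grip_width: 0.0368
finger_force: 25.4
```

Call:
play_rows --pt "0 0 0.1 0 0 0 3" --pt "0 0 0.2 0 0 0 3" --pt "0 0 0.2 0 0 0 3"

```text
time_s: 8.5
ee_pos: [0.495, 0.1138, 0.0118]
orientation: [[0.164, 0.986, 0.001], [0.986, -0.164, -0.0], [0.0, 0.001, -1.0]]
wrist_force: [-7.4, -0.7, 20.2]
grip_width: 0.0365
finger_force: 26.9
```

Call:
play_rows --pt "0 0 -0.15 0 0 0 3" --pt "0 0 -0.15 0 0 0 3" --pt "0 0 -0.15 0 0 0 3.9" --pt "0 0 -0.15 0 0 0 4.4" --pt "0 0 -0.15 0 0 0 5" --pt "0 0 -0.15 0 0 0 6" --pt "0 0 -0.15 0 0 0 6" --pt "0 0 -0.15 0 0 0 6"

```text
time_s: 9.3
ee_pos: [0.4949, 0.1137, 0.0116]
orientation: [[0.164, 0.986, -0.0], [0.986, -0.164, 0.0], [-0.0, -0.0, -1.0]]
wrist_force: [-0.0, -1.0, -1.3]
grip_width: 0.0599
finger_force: 0.0
```

Call:
play_rows --pt "0 0 -1 0 0 0 6" --pt "0 0 -3 0 0 0 6" --pt "0 0 -6 0 0 0 6" --pt "0 0 -9 0 0 0 6" --pt "0 0 -11 0 0 0 6" --pt "0 0 -11 0 0 0 6" --pt "0 0 -11 0 0 0 6"

```text
time_s: 10.0
ee_pos: [0.4947, 0.1137, 0.1218]
orientation: [[0.164, 0.986, 0.0], [0.986, -0.164, -0.0], [0.0, 0.0, -1.0]]
wrist_force: [-0.0, -0.7, 0.0]
grip_width: 0.0599
finger_force: 0.0
```

```bash
python3 - <<'E'
from h import *
s=r.get_state();R=s['orientation'];print(s['ee_pos'],s['wrist_force'])
im=save('wrist','w5.png')
E
```

```text
[0.49471239 0.11371339 0.1218299 ] [-0.01379544 -0.70530723  0.0231189 ]
```

View pics/w5.png

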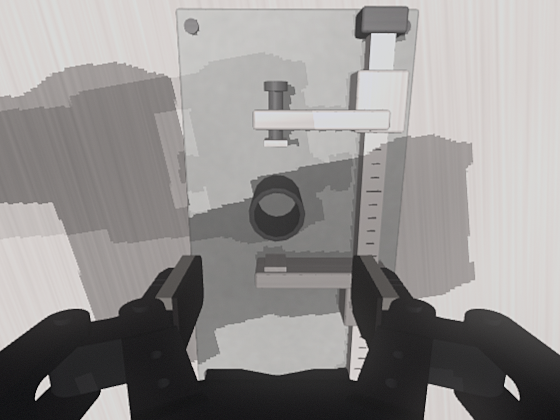

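The barrel stands upright between the jaws. Its rim centre is at (277,214), and both pads centre on u≈276. Next I'll close the fingers and go behind the thumb post, which is 7 cm along tool y and about 12 cm back.

Call:
play_rows --pt "-1 0.5 0 0 0 0 4" --pt "-4 2 0 0 0 0 2" --pt "-8 4 0 0 0 0 0" --pt "-11 6 0 0 0 0 0" --pt "-12 7 0 0 0 0 0" --pt "-12 7 0 0 0 0 0" --pt "-12 7 3 0 0 0 0" --pt "-12 7 5 0 0 0 0" --pt "-12 7 7 0 0 0 0" --pt "-12 7 7.5 0 0 0 0" --pt "-12 7 7.5 0 0 0 0"

```text
time_s: 11.15
ee_pos: [0.5436, -0.0151, 0.0462]
orientation: [[0.163, 0.987, -0.002], [0.987, -0.163, 0.001], [0.0, -0.002, -1.0]]
wrist_force: [-0.0, 0.5, 0.3]
grip_width: 0.0003
finger_force: 0.0
```

```bash
cat > f.py <<'E'
from h import *
Y=np.array([.163,.9866,0]);X=np.array([.9866,-.163,0])
F=[];
for i in range(5):
    s=r.get_state();F.append(s['wrist_force']);r.snapshot('side')
s=r.get_state();F=np.array(F);d=s['ee_pos']-np.array([.5043,.0896,0])
print('t',s['time_s'],'cal xy z mm',(d@X*1e3).round(2),(d@Y*1e3).round(2),(d[2]*1e3).round(2),'Fy mean',(F@Y).mean().round(2),(F@Y).round(1),'Fx',(F@X).mean().round(2),'Fz',F[:,2].mean().round(2))
E
python3 f.py; python3 - <<'E'
from h import *
im=save('wrist','w6.png'); cv2.imwrite('pics/w6c.png',im[:,:,::-1])
E
```

```text
t 11.4 cal xy z mm 57.06 -97.7 47.54 Fy mean 0.11 [ 0.5 -0.1  0.1 -0.1  0.2] Fx 0.13 Fz 0.43
```

View pics/w6c.png

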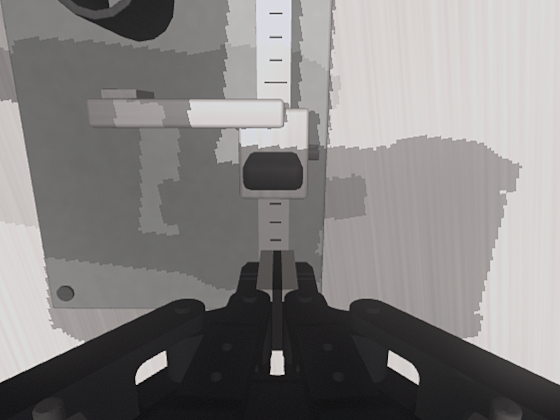

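The wrist view shows the post at u 243–303 with its rear top edge at v≈190, and the shut fingers centred on u≈277 with their leading edge at v≈250. The tips are still near z≈0.07, so I'll go down another 1.9 cm. Then I'll approach.

```bash
python3 - <<'E'
from h import *
s=r.get_state();R=s['orientation']
for u,v in((273,190),(273,153)):
    p=at('wrist',u,v,.078); print((R.T@(p-s['ee_pos'])*100).round(2))
E
```

```text
[ 3.52 -0.18 -3.06]
[ 4.97 -0.17 -3.06]
```

Call:
play_rows --pt "0 -0.1 0.7 0 0 0 0" --pt "0 -0.1 1.4 0 0 0 0" --pt "0 -0.1 1.9 0 0 0 0" --pt "0 -0.1 1.9 0 0 0 0"

```text
time_s: 11.85
ee_pos: [0.5427, -0.0159, 0.0266]
orientation: [[0.164, 0.986, -0.002], [0.986, -0.164, 0.001], [0.0, -0.002, -1.0]]
wrist_force: [0.4, 0.1, 0.4]
grip_width: -0.0001
finger_force: 0.0
```

Call:
play_rows --pt "0.5 0 0 0 0 0 0" --pt "1.2 0 0 0 0 0 0" --pt "1.7 0 0 0 0 0 0" --pt "2.0 0 0 0 0 0 0" --pt "2.2 0 0 0 0 0 0" --pt "2.4 0 0 0 0 0 0" --pt "2.6 0 0 0 0 0 0" --pt "2.8 0 0 0 0 0 0" --pt "3.0 0 0 0 0 0 0"

```text
time_s: 12.75
ee_pos: [0.5481, 0.0129, 0.0277]
orientation: [[0.164, 0.986, -0.0], [0.986, -0.164, -0.001], [-0.001, -0.0, -1.0]]
wrist_force: [-2.2, -4.5, 0.5]
grip_width: 0.0001
finger_force: 2.5
```

```bash
python3 f.py
```

```text
t 13.0 cal xy z mm 55.75 -68.21 27.69 Fy mean -3.99 [-4.8 -4.3 -3.3 -3.3 -4.2] Fx -0.7 Fz 1.11
```

```bash
python3 - <<'E'
from h import *
c=r.get_calibration('wrist');K=np.array(c['K']);T=np.array(c['T_tool_cam'])
def tl(u,v,zt):
    d=T[:3,:3]@np.array([(u-K[0,2])/K[0,0],-(v-K[1,2])/K[1,1],-1]);return T[:3,3]+d*(zt-T[2,3])/d[2]
z5=.1218-.046
for v in(140,146,253,257,262,270): print(v,(tl(276,v,z5)*1e3).round(1))
print('rim',(tl(277,214,.1218-.062)*1e3).round(1))
E
```

```text
140 [46.  -0.8 75.8]
146 [42.1 -0.8 75.8]
253 [-34.4  -0.9  75.8]
257 [-37.5  -0.9  75.8]
262 [-41.4  -0.9  75.8]
270 [-47.7  -0.9  75.8]
rim [-0.6 -0.2 59.8]
```

Call:
play_rows --pt "0.3 0 0 0 0 0 0" --pt "0.6 0 0 0 0 0 0" --pt "0.8 0 0 0 0 0 0" --pt "0.8 0 0 0 0 0 0"

```text
time_s: 13.4
ee_pos: [0.5496, 0.0215, 0.0277]
orientation: [[0.164, 0.986, 0.0], [0.986, -0.164, 0.0], [0.0, 0.0, -1.0]]
wrist_force: [-1.5, -3.8, 1.9]
grip_width: 0.0001
finger_force: 1.6
```

Call:
play_rows --pt "0.2 0 0 0 0 0 0" --pt "0.4 0 0 0 0 0 0" --pt "0.6 0 0 0 0 0 0" --pt "0.8 0 0 0 0 0 0" --pt "1.0 0 0 0 0 0 0" --pt "1.15 0 0 0 0 0 0" --pt "1.3 0 0 0 0 0 0" --pt "1.45 0 0 0 0 0 0" --pt "1.6 0 0 0 0 0 0" --pt "1.75 0 0 0 0 0 0" --pt "1.9 0 0 0 0 0 0" --pt "2.0 0 0 0 0 0 0"

```text
time_s: 14.6
ee_pos: [0.5529, 0.0409, 0.0277]
orientation: [[0.164, 0.986, 0.0], [0.986, -0.164, -0.0], [-0.0, 0.0, -1.0]]
wrist_force: [-1.4, -6.2, 1.8]
grip_width: 0.0002
finger_force: 2.9
```

```bash
python3 f.py
```

```text
t 14.85 cal xy z mm 55.85 -39.98 27.71 Fy mean -5.51 [-6.3 -6.1 -4.2 -5.  -6. ] Fx -0.57 Fz 2.01
```

Call:
play_rows --pt "0.1 0 0 0 0 0 0" --pt "0.2 0 0 0 0 0 0" --pt "0.3 0 0 0 0 0 0" --pt "0.4 0 0 0 0 0 0"

```text
time_s: 15.25
ee_pos: [0.5536, 0.0449, 0.0277]
orientation: [[0.164, 0.986, 0.0], [0.986, -0.164, -0.0], [-0.0, 0.0, -1.0]]
wrist_force: [-1.9, -6.1, 2.1]
grip_width: -0.0002
finger_force: 2.9
```

Call:
play_rows --pt "0.05 0 0 0 0 0 0" --pt "0.1 0 0 0 0 0 0" --pt "0.15 0 0 0 0 0 0"

```text
time_s: 15.55
ee_pos: [0.5538, 0.0464, 0.0277]
orientation: [[0.164, 0.986, 0.0], [0.986, -0.164, -0.0], [-0.0, 0.0, -1.0]]
wrist_force: [-0.9, -4.7, 2.8]
grip_width: -0.0001
finger_force: 2.9
```

Call:
play_rows --pt "0.05 0 0 0 0 0 0" --pt "0.1 0 0 0 0 0 0" --pt "0.1 0 0 0 0 0 0"

```text
time_s: 15.85
ee_pos: [0.554, 0.0474, 0.0277]
orientation: [[0.164, 0.986, 0.0], [0.986, -0.164, -0.0], [-0.0, 0.0, -1.0]]
wrist_force: [-1.0, -5.2, 1.9]
grip_width: 0.0004
finger_force: 2.7
```

Call:
play_rows --pt "0.05 0 0 0 0 0 0" --pt "0.1 0 0 0 0 0 0" --pt "0.1 0 0 0 0 0 0"

```text
time_s: 16.15
ee_pos: [0.5541, 0.0484, 0.0277]
orientation: [[0.164, 0.986, 0.0], [0.986, -0.164, -0.0], [-0.0, 0.0, -1.0]]
wrist_force: [-1.4, -5.1, 2.6]
grip_width: -0.0
finger_force: 2.7
```

Call:
play_rows --pt "0.05 0 0 0 0 0 0" --pt "0.1 0 0 0 0 0 0" --pt "0.1 0 0 0 0 0 0"

```text
time_s: 16.45
ee_pos: [0.5543, 0.0494, 0.0277]
orientation: [[0.164, 0.986, 0.0], [0.986, -0.164, -0.0], [-0.0, 0.0, -1.0]]
wrist_force: [-1.8, -5.1, 2.2]
grip_width: -0.0
finger_force: 2.7
```

Call:
play_rows --pt "0.05 0 0 0 0 0 0" --pt "0.1 0 0 0 0 0 0" --pt "0.1 0 0 0 0 0 0"

```text
time_s: 16.75
ee_pos: [0.5545, 0.0504, 0.0277]
orientation: [[0.164, 0.986, 0.0], [0.986, -0.164, -0.0], [-0.0, 0.0, -1.0]]
wrist_force: [-1.0, -4.9, 2.6]
grip_width: 0.0001
finger_force: 2.7
```

Call:
play_rows --pt "0.05 0 0 0 0 0 0" --pt "0.1 0 0 0 0 0 0" --pt "0.1 0 0 0 0 0 0"

```text
time_s: 17.05
ee_pos: [0.5546, 0.0513, 0.0277]
orientation: [[0.164, 0.986, 0.0], [0.986, -0.164, -0.0], [-0.0, 0.0, -1.0]]
wrist_force: [-0.7, -5.7, 2.1]
grip_width: 0.0
finger_force: 2.7
```

Call:
play_rows --pt "0.05 0 0 0 0 0 0" --pt "0.1 0 0 0 0 0 0" --pt "0.1 0 0 0 0 0 0"

```text
time_s: 17.35
ee_pos: [0.5548, 0.0523, 0.0277]
orientation: [[0.164, 0.986, 0.0], [0.986, -0.164, -0.0], [-0.0, 0.0, -1.0]]
wrist_force: [-0.3, -4.1, 2.5]
grip_width: -0.0005
finger_force: 2.7
```

Call:
play_rows --pt "0.05 0 0 0 0 0 0" --pt "0.1 0 0 0 0 0 0" --pt "0.1 0 0 0 0 0 0"

```text
time_s: 17.65
ee_pos: [0.555, 0.0533, 0.0277]
orientation: [[0.164, 0.986, 0.0], [0.986, -0.164, -0.0], [-0.0, 0.0, -1.0]]
wrist_force: [-1.3, -5.1, 2.3]
grip_width: 0.0003
finger_force: 2.7
```

Call:
play_rows --pt "0.05 0 0 0 0 0 0" --pt "0.1 0 0 0 0 0 0" --pt "0.1 0 0 0 0 0 0"

```text
time_s: 17.95
ee_pos: [0.5551, 0.0543, 0.0277]
orientation: [[0.164, 0.986, 0.0], [0.986, -0.164, -0.0], [-0.0, 0.0, -1.0]]
wrist_force: [-1.4, -5.3, 2.7]
grip_width: -0.0001
finger_force: 2.7
```

Call:
play_rows --pt "0.05 0 0 0 0 0 0" --pt "0.1 0 0 0 0 0 0" --pt "0.1 0 0 0 0 0 0"

```text
time_s: 18.25
ee_pos: [0.5553, 0.0553, 0.0277]
orientation: [[0.164, 0.986, 0.0], [0.986, -0.164, -0.0], [-0.0, 0.0, -1.0]]
wrist_force: [-0.9, -5.1, 1.8]
grip_width: -0.0001
finger_force: 2.7
```

Call:
play_rows --pt "0.05 0 0 0 0 0 0" --pt "0.1 0 0 0 0 0 0" --pt "0.1 0 0 0 0 0 0"

```text
time_s: 18.55
ee_pos: [0.5555, 0.0563, 0.0277]
orientation: [[0.164, 0.986, 0.0], [0.986, -0.164, -0.0], [-0.0, 0.0, -1.0]]
wrist_force: [-0.5, -5.3, 1.9]
grip_width: -0.0
finger_force: 2.7
```

Call:
play_rows --pt "0.05 0 0 0 0 0 0" --pt "0.1 0 0 0 0 0 0" --pt "0.1 0 0 0 0 0 0"

```text
time_s: 18.85
ee_pos: [0.5556, 0.0571, 0.0277]
orientation: [[0.164, 0.986, 0.0], [0.986, -0.164, -0.001], [-0.001, 0.0, -1.0]]
wrist_force: [-1.0, -6.3, 3.1]
grip_width: -0.0001
finger_force: 3.1
```

Call:
play_rows --pt "0.05 0 0 0 0 0 0" --pt "0.1 0 0 0 0 0 0" --pt "0.1 0 0 0 0 0 0"

```text
time_s: 19.15
ee_pos: [0.5557, 0.0578, 0.0277]
orientation: [[0.164, 0.986, 0.0], [0.986, -0.164, -0.001], [-0.001, 0.0, -1.0]]
wrist_force: [-1.3, -7.2, 2.6]
grip_width: 0.0001
finger_force: 4.0
```

Call:
play_rows --pt "0.05 0 0 0 0 0 0" --pt "0.1 0 0 0 0 0 0" --pt "0.1 0 0 0 0 0 0"

```text
time_s: 19.45
ee_pos: [0.5558, 0.0584, 0.0277]
orientation: [[0.164, 0.986, -0.0], [0.986, -0.164, -0.002], [-0.002, 0.0, -1.0]]
wrist_force: [-2.0, -9.6, 3.5]
grip_width: 0.0003
finger_force: 5.1
```

```bash
python3 f.py
```

```text
t 19.7 cal xy z mm 55.94 -22.4 27.72 Fy mean -10.17 [ -9.8  -9.6 -10.3 -11.4  -9.7] Fx -0.44 Fz 3.1
```

Call:
play_rows --pt "0.03 0 0 0 0 0 0" --pt "0.05 0 0 0 0 0 0" --pt "0.05 0 0 0 0 0 0" --pt "0.05 0 0 0 0 0 0"

```text
time_s: 20.1
ee_pos: [0.5559, 0.0586, 0.0277]
orientation: [[0.164, 0.986, -0.0], [0.986, -0.164, -0.002], [-0.002, 0.0, -1.0]]
wrist_force: [-1.9, -11.0, 3.4]
grip_width: 0.0
finger_force: 5.8
```

```bash
python3 f.py
```

```text
t 20.35 cal xy z mm 55.9 -22.17 27.7 Fy mean -11.35 [-11.2 -11.9 -11.6 -11.4 -10.7] Fx -0.28 Fz 3.41
```

The push is about 11.3 N, so the squeeze is about 6.3 N, and it has been held for over 0.3 s. I'll back straight off, then lift.

Call:
play_rows --pt "-0.05 0 0 0 0 0 0" --pt "-0.1 0 0 0 0 0 0" --pt "-0.2 0 0 0 0 0 0" --pt "-0.4 0 0 0 0 0 0" --pt "-0.9 0 0 0 0 0 0" --pt "-1.8 0 0 0 0 0 0" --pt "-2.5 0 0 0 0 0 0" --pt "-2.5 0 -3 0 0 0 0" --pt "-2.5 0 -7 0 0 0 0" --pt "-2.5 0 -11 0 0 0 0" --pt "-2.5 0 -14 0 0 0 0" --pt "-2.5 0 -14 0 0 0 0"

```text
time_s: 21.55
ee_pos: [0.5535, 0.0346, 0.1718]
orientation: [[0.165, 0.986, 0.008], [0.986, -0.165, -0.001], [0.0, 0.008, -1.0]]
wrist_force: [0.2, 0.1, 0.4]
grip_width: 0.0003
finger_force: 0.0
```

```bash
python3 - <<'E'
from h import *
s=r.get_state();print(s['time_s'],s['ee_pos'],s['wrist_force'])
print(r.job_done())
E
```

```text
21.55 [0.55352776 0.03457906 0.17184784] [0.22894421 0.07285405 0.42721048]
the job is handed in; nothing more can be done
None
```

I handed the job in at about 21.6 s: the barrel was placed between the pads, the jaw was pushed to a squeeze of about 6.3 N (wrist force less 5 N drag), and the hand was backed off and lifted clear; I didn't check the barrel or jaws by camera after the push, and no verdict came back.

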